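# Clamp a battery pack in the spring vise

## Task

Clamp the battery pack in the spring vise, using only pushes of the fingertips. Push the red upright tab of the sliding jaw all the way open and let go, so that the jaw springs back a little onto its stop pin and stays latched half open; then push the pack along the bed, lead first, until its cells are home against the end stop, and press the round red thumb pad down so that the jaw closes on the pack. Do not pick up the pack, and leave the cutters, solder spool, tin and screwdriver where they are.

Things in the scene. Friction and masses are not known exactly. Their poses are not given: they have to be found in the camera images.
- vise: blue spring vise, fixed, about 205 x 250 mm, at another place and yaw each time; origin at worktop height, below the bed. Its +x: the way the pack is pushed in (away from the robot at yaw 0); its +y: the way the sliding jaw opens (robot's left). Aluminium bed, 14 mm above the worktop, from x = -130 to 57 mm. The sliding jaw spans x = -22 to 43 mm. No part is higher than 70 mm
- fence (a point): on the bed's right edge at the vise's x = -20 mm, bed height: point of the straight face (vise y = -38 mm) that the right guide fence (12 mm above the bed) and, farther in, the fixed jaw (20 mm above the bed) form along the whole bed. In front of the jaws a lower left fence (10 mm, x = -126 to -26 mm) faces it at y = 46 mm, so that the pack lies in a lane 84 mm wide
- end_stop (a point): middle of the end stop at bed height, vise x = 45 mm, y = 0: two aluminium lugs whose faces at x = 45 mm stop the cells. The right one, bolted to the fixed jaw, covers y = -38 to -24 mm, 8 to 20 mm above the bed (the flat plug passes under it); the left one y = 14 to 40 mm, up to 18 mm above the bed. The pack's lead passes through the gap between them
- jaw_slide (a joint): opening of the sliding jaw, m: 0 sprung shut (gap 58 mm, too narrow for the pack), 0.040 end of travel. The spring shuts it with 6 N at 0, 10 N at 0.040; damped 40 N per m/s; pushing it open slowly takes up to about 17 N. Its wing rides over the stop pin, which pops up behind it at about 0.029; let go beyond 0.032, the jaw returns to rest on the pin at about 0.028 (gap 86 mm)
- tab_face (a point): middle of the pushing face of the sliding jaw's red upright tab (36 mm wide along the vise's x, 7 mm thick along y, up to 70 mm above the worktop; 15 mm below this point is its foot). The face looks to the vise's -y: push it toward +y. The carriage top before it is 40 mm above the worktop, the foot strip within 1 mm of the face 45 mm. Moves with the jaw; has the vise's axes
- jaw: the sliding jaw: aluminium jaw plate (top 36 mm above the worktop, bevelled front inner corner), carriage, steel wing, red tab. Its origin moves with it and is the vise's origin at joint value 0
- catch (a joint): how far the catch is pressed down, m. The brass stop pin and the thumb pad are one piece, sprung upward: 0 up, 0.009 fully down, which takes about 5 N (6 to 7 N with the jaw leaning on the pin). Pressed beyond about 0.006 it frees the latched jaw. With the pack clamped, the wing keeps it partly down
- pad_top (a point): centre of the top of the round red thumb pad (25 mm across), 42 mm above the worktop when up, in a grey guide 32 mm high at the vise's front left (vise x = -85, y = 86 mm). Press straight down at its middle. The jaw's wing passes 38 mm or more from it, on the vise's +x side
- nest (a point): point on the bed at the vise's x = 35 mm, y = 0: where the pack's origin is when the pack is home and clamped; has the vise's axes
- pack: battery pack on the vise's bed, in front of the jaws: four blue cells, yellow band, 190 g, 76 x 111 x 19 mm with lead. Origin underneath. x (-38 to 38 mm) runs across the cells; they reach along y from -10 (lead end) to 56 mm (plain end, the one to push). Lead and white plug: y -56 to -10, x -22 to -10 mm. Lead end faces the nest: its -y points along the vise's +x within 5 degrees
- cutters: pliers-like cutters with red handles, 53 x 152 x 14 mm, lying to the right of the vise; origin under the middle. Leave alone
- solder_spool: solder spool, white with black flanges, 52 mm across, 38 mm high, to the front left of the vise; origin under the middle. Leave alone
- flux_tin: small round white tin with a green lid label, 50 mm across, 19 mm high, on the green mat behind the vise; origin under the middle. Leave alone
- driver_blue: blue screwdriver, 134 mm long, lying on the green mat behind the vise; origin under the middle. Leave alone

How it is judged:
On the way, in this order (a step that is already met when the one before it is completed fails the run):
1. the sliding jaw, let go, rests latched on its stop pin at mid travel (value of joint jaw_slide between 0.025 and 0.031 m and value of joint catch below 0.002 m and contact force between each of the arm, the fingers and jaw below 0.3 N), for 0.3 s.
2. the pack is pushed home against the end stop while the jaw is still latched open (x of pack in the frame of vise above 0.029 m and z of pack in the frame of vise below 0.018 m and value of joint jaw_slide between 0.025 and 0.031 m), for 0.2 s.
At the end, for the whole second after the job is handed in: The jaw is sprung against the pack (jaw opening 14 to 22 mm, at least 2 N on the pack); the pack lies flat on the bed, its cells within about 8 mm of the end stop, within 5 mm of its place against the fixed jaw and within 0.12 rad of square; the pack is still (value of joint jaw_slide between 0.014 and 0.022 m and contact force between jaw and pack above 2 N and x of pack in the frame of vise between 0.027 and 0.039 m and y of pack in the frame of vise between -0.005 and 0.005 m and z of pack in the frame of vise below 0.018 m and angle between the x axis of pack and the y axis of vise, either way round below 0.12 rad and linear speed of pack below 0.01 m/s); the robot touches nothing.
It fails at once if the pack is picked up or tipped (z of pack in the frame of vise above 0.026 m or angle between pack's own z axis and vertical above 0.3 rad).
It fails at once if the cutters are moved (distance of cutters from where it was at the start of the episode above 0.02 m).
It fails at once if the solder spool is moved (distance of solder_spool from where it was at the start of the episode above 0.02 m).
It fails at once if the tin is moved (distance of flux_tin from where it was at the start of the episode above 0.02 m).
It fails at once if the screwdriver is moved (distance of driver_blue from where it was at the start of the episode above 0.02 m).
It also fails if it takes over 48 s, if anything falls off the work surface, if the arm or the gripper's body presses on something with over 40 N, if the wrist force passes 120 N, or if a joint passes its speed limit or range.

## Robot

A 6-joint arm with a two-finger parallel gripper is mounted at the origin on a cart in front of the work surface, level with it; the furniture and walls round the work are solid. World frame = base frame: x ahead of the robot, y to its left, z up, the work surface at z = 0. Lengths are in m, angles in rad, forces in N, time in s.
With the tool pointing down it reaches from about 0.325 to 1 m from the base axis. Payload 5.1 kg.
Tool frame: the origin (TCP) lies at the very end of the fingers, on their centre line; the grasp point (between the pads) lies 19 mm behind it (env.hold_point_z is the distance from the TCP to the grasp point, in m); z points along the fingers, y is the line along which they close (so a half turn about z gives the same grasp; the last joint's range is limited). The gripper opens to 85 mm and grips with 20 to 120 N. Pads are 22 mm wide; open, the fingers measure 114 mm over their backs; the gripper's body (76 mm by 85 mm) begins 54 mm behind the grasp point. The pads swing forward as they close: fully open they stand 13 mm farther back than shut.
Start: joints at [-1.262, 0.124, 1.65, -0, 1.367, -0.083], TCP at [0.248, -0.601, 0.231] pointing down, gripper open.
Joint ranges: [-2.61, 2.61], [-1.02, 2.33], [0.03, 2.71], [-1.35, 4.49], [0.32, 2.68], [-2.91, 2.91]. Speed limits (rad/s): [2.57, 2.57, 3.14, 3.14, 3.14, 3.14].

## Interface

Orientations are given as a unit quaternion [w, x, y, z].
In Python, from workcell import env gives the robot as it stands.
- The arm moves only by the shell command python3 -m handwheel 'ROWS'. ROWS is text: rows parted by semicolons, each of 5 numbers parted by spaces: the finger opening in cm, from 0 to 8.54, then the shift along the tool's x, y, z in cm, then the turn about the tool's z in degrees. A call has 1 to 5 rows; each row shifts and turns the commanded pose from where the row before left it, along the tool's axes as they then stand; what a row does not reach is not made up. A row lasts 1/12 s, in which the tool goes at most 41.7 mm and 7.16 degrees, less where a joint would pass 70% of its speed; a pose out of reach is approached as far as the arm can. A call is refused whole if a number of a shift passes 4.17 or a number of a turn 7.16, either way. A call with a gripper value outside its range is refused whole. The fingers move at their own pace and stop on an object; the grip force is fixed at half the most. Time passes only in rows, so rows that do not move let the fingers close. It gives the time, the measured TCP pose, the force, the opening and the grip force at its end, in the units of the state.
- env.sense(): the state, without advancing time (a new reading comes with each control period).
- env.capture(name): name is "side" or "top" or "wrist"; returns a dict with "img" (420x560x3 uint8, red, green, blue), "range_z" (420x560 float32, m along the optical axis (not along the pixel's ray), 0 where there is no reading), "fx", "fy", "cx", "cy" (pixels), "k1" (the pictures are not rectified: a ray, as slopes to the right and down, at radius r is drawn at 1 + k1 r^2 times it, then the intrinsics apply), "rvec" (rotation vector, rad) and "tvec" (3), from world to camera coordinates, as OpenCV has them. Camera axes: x right, y down, z forward; pixel columns grow to the right and rows downward; lengths in m; the calibration is good to about 2 mm. A picture is of the moment at which its call begins.
- env.hand_in(): hands the job in; it is judged then, once.
The state is a dict: "t": time; "joint_positions": joint angles; "joint_velocities": joint speeds; "joint_torque": joint torques, N m; "tcp_pos": TCP position; "tool_rot": TCP orientation; "force": force on the tool from outside, world axes, zero at the start; "moment": the same for the moment, N m; "finger_gap": opening from 0.0 (shut) to 1.0 (fully open); "gripper_force": force on a finger pad.
Only numpy, scipy, OpenCV 4.12 (cv2) and the standard library are available. Lean on these libraries where they do the work, as an engineer would, in place of code of your own. Each camera call takes 0.05 s, during which the arm holds its last target. There are 200 camera calls.

## Working session

There is one attempt and no reset: what is moved stays moved. The work goes in short steps, Python scripts to look and compute and a shell command to move; the robot and the scene stay as the last step left them, time stands still between calls to the robot, and variables do not carry over. Pictures are saved under pics/ and viewed, at most 10 in all, crops included, and the job is handed in when it is done.

```bash
mkdir -p pics
cat > h.py <<'E'
import numpy as np, cv2
from workcell import env
def cap(n):
    c=env.capture(n); return c
def cloud(c):
    H,W=c["range_z"].shape
    v,u=np.mgrid[0:H,0:W].astype(float)
    K=np.array([[c["fx"],0,c["cx"]],[0,c["fy"],c["cy"]],[0,0,1]])
    p=cv2.undistortPointsIter(np.stack([u,v],-1).reshape(-1,1,2),K,np.array([c["k1"],0,0,0.]),None,None,(3,50,1e-9)).reshape(H,W,2)
    z=c["range_z"]; P=np.dstack([p[...,0]*z,p[...,1]*z,z])
    R=cv2.Rodrigues(np.array(c["rvec"],float))[0]
    Q=(P-np.array(c["tvec"]).ravel())@R; Q[z==0]=np.nan
    return Q
def save(c,f): cv2.imwrite(f,c["img"][...,::-1])
E
python3 - <<'E'
from h import *
c=cap("top"); save(c,"pics/top.png"); np.savez("top.npz",Q=cloud(c),img=c["img"])
c=cap("side"); save(c,"pics/side.png"); np.savez("side.npz",Q=cloud(c),img=c["img"])
s=env.sense(); print(s)
E
```

```text
{'t': 0.1, 'joint_positions': array([-1.26160942e+00,  1.24416245e-01,  1.65154360e+00,  1.99981043e-06,
        1.36751303e+00, -8.26256474e-02]), 'joint_velocities': array([ 0.00012808, -0.00216197, -0.0032923 , -0.00058412,  0.00145175,
       -0.00013579]), 'joint_torque': array([ 6.45910277e-04, -4.24930394e+01, -3.66652536e+01, -7.30013494e-05,
        3.92979593e-03, -8.31810695e-06]), 'tcp_pos': array([ 0.24799971, -0.6002262 ,  0.23018761]), 'tool_rot': array([-9.34196667e-04,  9.80871267e-01,  1.94655269e-01, -1.05295951e-04]), 'force': array([-0.3712839 ,  0.24236207, -0.06919108]), 'moment': array([ 0.00456264,  0.02941666, -0.0203773 ]), 'gripper_force': 0.0, 'finger_gap': 0.9966855223840482}
```

View pics/top.png

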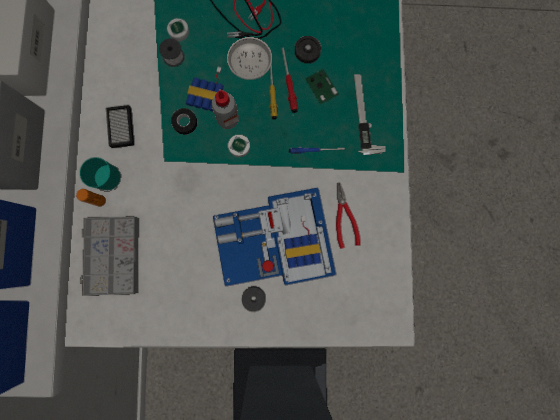

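View pics/side.png

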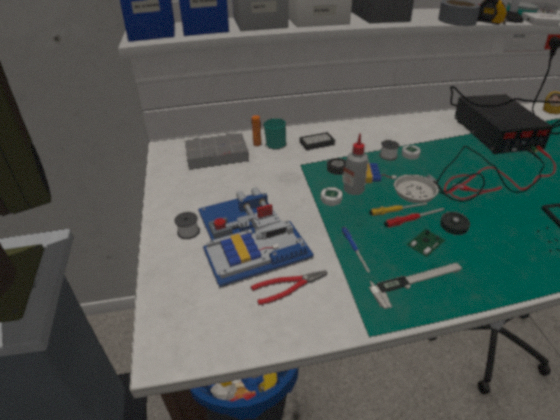

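The top view shows the vise around (275,235), yawed slightly left. The pack lies at (303,250), the pad at (267,266), the tab at (271,220), and the spool at (254,298).

Run:
```python
from h import *
d=np.load("top.npz");Q=d["Q"];im=d["img"].astype(int)
for u,v in [(267,266),(271,220),(303,250),(254,298),(320,188),(335,275),(345,215),(262,205),(320,240)]: print(u,v,Q[v,u].round(3))
r,g,b=im[...,0],im[...,1],im[...,2]
m=np.zeros(r.shape,bool);m[180:290,205:345]=1
red=m&(r>110)&(g<60)&(b<60)
n,l,st,ce=cv2.connectedComponentsWithStats(red.astype(np.uint8))
for i in range(1,n):
  if st[i,4]>8: print("red",ce[i].round(1),st[i],np.nanmean(Q[l==i],0).round(4))
bl=m&(b>80)&(r<50)&(b>g*1.4)
n,l,st,ce=cv2.connectedComponentsWithStats(bl.astype(np.uint8))
for i in range(1,n):
  if st[i,4]>40: print("blue",ce[i].round(1),st[i],np.nanmean(Q[l==i],0).round(4))
P=Q[bl][:,:2].astype(np.float32); print(cv2.minAreaRect(P[~np.isnan(P).any(1)]))
ye=m&(r>130)&(g>100)&(b<80)
P=Q[ye];P=P[~np.isnan(P).any(1)];print("yel",P.mean(0),cv2.minAreaRect(P[:,:2].astype(np.float32)))
v0=im[180:320,205:355].astype(np.uint8);cv2.imwrite("pics/z.png",cv2.resize(v0,(750,700))[:600,:,::-1])
```

```text
267 266 [0.502 0.052 0.041]
271 220 [0.6   0.045 0.067]
303 250 [ 0.537 -0.027  0.032]
254 298 [ 0.429  0.081 -0.002]
320 188 [ 0.683 -0.071 -0.003]
335 275 [ 0.482 -0.101  0.013]
345 215 [ 0.619 -0.128 -0.001]
262 205 [ 0.641  0.065 -0.002]
320 240 [ 0.559 -0.066  0.026]
red [339.8 226.2] [338 204   6  44 117] [ 0.5921 -0.1135  0.0106]
red [267.5 265.7] [263 261  10  10  78] [0.5023 0.0513 0.0416]
blue [301.3 220.3] [233 188 103  97 818] [ 0.6047 -0.0241  0.0192]
blue [229.6 228.7] [215 216  27  23 246] [0.5834 0.1367 0.0252]
blue [250.5 225.1] [241 218  20  15 221] [0.593  0.0906 0.0135]
blue [241.2 259.5] [ 218  235   48   50 1672] [0.5154 0.1103 0.0135]
blue [313.2 238.7] [310 234   7  10  56] [ 0.562  -0.0499  0.0309]
blue [296.8 241.7] [294 237   8  10  55] [ 0.5552 -0.0133  0.0307]
blue [305. 240.] [302 236   8   9  57] [ 0.559  -0.0316  0.0308]
blue [288.3 242.9] [285 238   7  10  54] [0.5523 0.0057 0.0312]
blue [274.1 260.1] [263 246  19  32 148] [0.5143 0.0365 0.014 ]
blue [316.5 258. ] [313 253   8  11  59] [ 0.5194 -0.0571  0.0307]
blue [308.2 259.2] [305 255   8  10  55] [ 0.5166 -0.0384  0.031 ]
blue [299.9 260.7] [297 256   7  10  58] [ 0.5132 -0.0201  0.031 ]
blue [291.7 262.2] [288 258   9  10  64] [ 0.51   -0.002   0.0307]
((0.558562159538269, 0.0395495742559433), (0.20228104293346405, 0.24839696288108826), 11.131231307983398)
yel [ 0.53603835 -0.02520561  0.0323734 ] ((0.5360528826713562, -0.02540164813399315), (0.016241610050201416, 0.07312119007110596), 9.68545150756836)
```

```bash
python3 -m handwheel '0 0 0 -2 6.2; 0 0 0 -2 6.2; 0 2.18 -3 -0.4 0; 0 2.18 -3 -0.4 0; 0 2.18 -3 -0.4 0'; python3 -m handwheel '0 2.18 -3 -0.4 0; 0 2.18 -3 -0.4 0; 0 2.18 -3 -0.4 0; 0 2.18 -3 -0.4 0; 0 2.18 -3 -0.4 0'; python3 -m handwheel '0 2.18 -3 -0.4 0; 0 2.18 -3 -0.4 0; 0 2.18 -3 -0.4 0; 0 2.18 -3 -0.4 0; 0 2.18 -3 -0.4 0'; python3 -m handwheel '0 2.18 -3 0 0; 0 2.18 -3 0 0; 0 2.18 -3 0 0; 0 2.18 -3 0 0; 0 0 0 0 0'
python3 -m handwheel '0 0 0 0 0'
python3 - <<'E'
from h import *
c=cap("wrist"); save(c,"pics/w1.png"); np.savez("w1.npz",Q=cloud(c),img=c["img"])
s=env.sense(); print(s)
E
```

```text
t: 0.52
tcp_pos: [0.2969, -0.4997, 0.2831]
tool_rot: [-0.0, 0.996, 0.087, -0.0]
force: [0.2, -0.1, 0.9]
finger_gap: 0.299
gripper_force: 0.0
t: 0.93
tcp_pos: [0.3782, -0.3321, 0.303]
tool_rot: [-0.0, 0.996, 0.087, -0.0]
force: [0.1, 0.2, -0.1]
finger_gap: 0.003
gripper_force: 0.0
t: 1.35
tcp_pos: [0.4594, -0.1654, 0.3231]
tool_rot: [-0.0, 0.996, 0.088, -0.0]
force: [0.2, -0.5, 0.6]
finger_gap: -0.002
gripper_force: 0.0
t: 1.77
tcp_pos: [0.5253, -0.0289, 0.3225]
tool_rot: [-0.001, 0.996, 0.091, -0.0]
force: [0.2, -0.2, 0.1]
finger_gap: -0.002
gripper_force: 0.0
t: 1.85
tcp_pos: [0.5242, -0.0323, 0.3226]
tool_rot: [-0.0, 0.996, 0.089, -0.001]
force: [-0.3, 0.9, -0.5]
finger_gap: 0.002
gripper_force: 0.0
{'t': 1.9, 'joint_positions': array([-1.65741656e-01, -1.95949826e-01,  1.80984559e+00, -5.14577236e-04,
        1.52900620e+00,  1.22809457e+00]), 'joint_velocities': array([-0.03518407, -0.01096278,  0.00480407, -0.00057316,  0.0020266 ,
       -0.00070169]), 'joint_torque': array([ 1.07605152e+00, -2.84106106e+01, -3.78824580e+01,  6.38773525e-02,
       -8.75782629e-03,  1.16342693e-02]), 'tcp_pos': array([ 0.52392442, -0.03343896,  0.32266606]), 'tool_rot': array([ 8.41538931e-05,  9.96086982e-01,  8.83754991e-02, -6.98263231e-04]), 'force': array([-0.4455539 ,  0.40546437,  0.64723345]), 'moment': array([-0.02336735, -0.0566835 ,  0.02253456]), 'gripper_force': 0.0, 'finger_gap': 0.00014852261211054189}
```

View pics/w1.png

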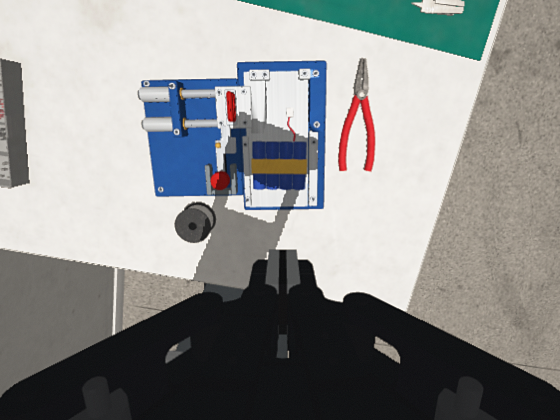

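The wrist view, aligned with the vise, shows the tab at (231,106), the pad at (220,181), the pack at (278,165), the lane's right edge at about x=318, and the shut fingers at (283,255). I'll fit the vise frame from the depth data.

Run:
```python
from h import *
d=np.load("w1.npz");Q=d["Q"];im=d["img"].astype(int)
r,g,b=im[...,0],im[...,1],im[...,2]
m=np.zeros(r.shape,bool);m[50:215,130:330]=1
def comps(mk,name,mn):
  n,l,st,ce=cv2.connectedComponentsWithStats(mk.astype(np.uint8))
  for i in range(1,n):
    if st[i,4]>mn:
      P=Q[l==i];P=P[~np.isnan(P).any(1)]
      print(name,ce[i].round(0),st[i],P.mean(0).round(4),cv2.minAreaRect(P[:,:2].astype(np.float32)),P[:,2].min().round(3),np.percentile(P[:,2],98).round(3))
comps(m&(r>100)&(g<60)&(b<70),"red",20)
comps(m&(r>100)&(g>70)&(b<70),"yel",60)
base=m&(b>60)&(r<60)&(b>g*1.3)&(Q[...,2]<0.03)
P=Q[base];P=P[~np.isnan(P).any(1)]
R=cv2.minAreaRect(P[:,:2].astype(np.float32));print(R)
# right edge of blue plate fit -> yaw
e=[]
for v in range(70,200,4):
  us=np.where(base[v,290:330])[0]
  if len(us): e.append(Q[v,290+us.max()][:2])
e=np.array(e);vx,vy,x0,y0=cv2.fitLine(e.astype(np.float32),cv2.DIST_HUBER,0,.001,.001).ravel()
print("yaw",np.degrees(np.arctan(vy/vx)))
```

```text
red [231. 106.] [227  91   9  30 205] [0.6002 0.0441 0.0671] ((0.6000643372535706, 0.04460522532463074), (0.03324711322784424, 0.0069587742909789085), 11.006952285766602) 0.051 0.072
red [215. 179.] [211 172   9  17 105] [0.5018 0.0568 0.0412] ((0.4988230764865875, 0.05689433589577675), (0.012445494532585144, 0.028366051614284515), 89.74764251708984) 0.017 0.044
red [224. 178.] [221 174   6  11  30] [0.506  0.0451 0.0417] ((0.5044195652008057, 0.04504682496190071), (0.014386648312211037, 0.006144510582089424), 17.882802963256836) 0.04 0.044
yel [279. 166.] [251 159  56  15 786] [ 0.5347 -0.0267  0.0327] ((0.5325382947921753, -0.025237027555704117), (0.022509422153234482, 0.07770413160324097), 10.20323657989502) 0.014 0.034
((0.5565599203109741, 0.039149895310401917), (0.2027810513973236, 0.24779748916625977), 11.122376441955566)
yaw 10.9611635
```

```bash
cat >> h.py <<'E'
YAW=np.radians(11.0); O=np.array([0.602,-0.0167])
A=np.array([[np.cos(YAW),-np.sin(YAW)],[np.sin(YAW),np.cos(YAW)]])
def vise(p): return A.T@(np.array(p)[:2]-O)
def status():
    s=env.sense(); q=s["tool_rot"]; ty=2*np.arctan2(q[2],q[1]); p=s["tcp_pos"]
    print("t",s["t"],"vise mm",(vise(p)*1e3).round(1),"z",(p[2]*1e3).round(1),"yaw",np.degrees(ty).round(2),"F vise",(A.T@s["force"][:2]).round(1),s["force"][2].round(1),"gap",round(float(s["finger_gap"]),2)); return p,ty
def to(x,y,z):
    p,ty=status(); d=O+A@np.array([x,y])/1e3-p[:2]
    print("cm tool:",(100*np.array([d@[np.cos(ty),np.sin(ty)],d@[np.sin(ty),-np.cos(ty)],p[2]-z/1e3])).round(2))
E
python3 -m handwheel '0 0 0 0 -0.9; 0 0 0 0 0'; python3 -c "
from h import *
to(9.7,25,52)"
```

```text
t: 2.07
tcp_pos: [0.5237, -0.035, 0.3232]
tool_rot: [0.0, 0.995, 0.095, -0.0]
force: [0.3, -0.4, -0.3]
finger_gap: -0.0
gripper_force: 0.0
t 2.0667 vise mm [-80.3  -3. ] z 323.2 yaw 10.89 F vise [ 0.2 -0.4] -0.3 gap -0.0
cm tool: [ 9.   -2.82 27.12]
```

```bash
python3 -m handwheel '0 2.25 -0.7 2 0; 0 2.25 -0.7 2.8 0; 0 2.25 -0.7 2.8 0; 0 2.25 -0.7 2.8 0; 0 0 0 3.8 0'; python3 -m handwheel '0 0 0 3.8 0; 0 0 0 3.8 0; 0 0 0 1.8 0; 0 0 0 0 0'
python3 - <<'E'
from h import *
c=cap("wrist"); save(c,"pics/w2.png"); np.savez("w2.npz",Q=cloud(c),img=c["img"])
to(9.7,25,52)
Q=cloud(c);im=c["img"].astype(int);r,g,b=im[...,0],im[...,1],im[...,2]
k=(r>100)&(g<60)&(b<70)&(Q[...,2]>.055)&(Q[...,2]<.08)
P=Q[k];print(k.sum(),np.median(P,0),[vise(p).round(4) for p in (np.percentile(P,2,axis=0),np.percentile(P,98,axis=0))])
V=(P[:,:2]-O)@A;print(np.percentile(V,[2,50,98],axis=0).round(4))
E
```

```text
t: 2.48
tcp_pos: [0.6109, 0.0105, 0.1826]
tool_rot: [0.0, 0.995, 0.095, 0.003]
force: [-0.1, -1.2, 0.3]
finger_gap: 0.001
gripper_force: 0.0
t: 2.82
tcp_pos: [0.6026, 0.0095, 0.0809]
tool_rot: [-0.001, 0.996, 0.094, -0.006]
force: [-2.1, -0.1, -0.8]
finger_gap: 0.0
gripper_force: 0.0
t 2.8667 vise mm [ 7.8 25.2] z 84.4 yaw 10.84 F vise [-0.2 -0.5] 0.9 gap 0.0
cm tool: [0.19 0.02 3.24]
715 [0.60181192 0.04503332 0.06935941] [array([-0.0058,  0.0586]), array([0.0265, 0.0634])]
[[-0.0053  0.0574]
 [ 0.0117  0.0609]
 [ 0.026   0.0647]]
```

View pics/w2.png

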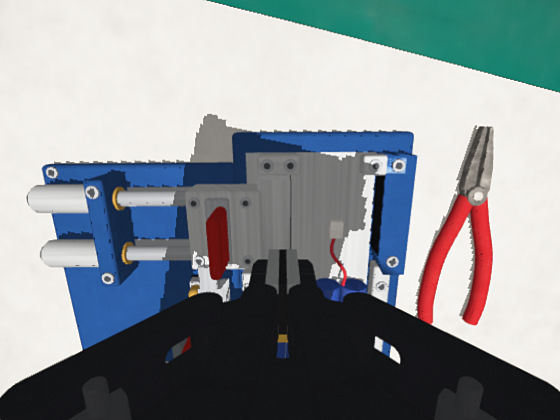

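The shut fingers sit over the carriage at (283,260), well to the right of the tab at (217,245). I'll descend and push now.

```bash
python3 -m handwheel '0 0.2 0 1.6 0; 0 0 0 1.6 0; 0 0 0 0 0; 0 0 -0.8 0 0; 0 0 -0.6 0 0'; python3 -c "
from h import *
status()"; python3 -m handwheel '0 0 -0.4 0 0; 0 0 -0.4 0 0; 0 0 -0.4 0 0; 0 0 -0.4 0 0; 0 0 -0.4 0 0';  python3 -c "
from h import *
status()"
```

```text
t: 3.28
tcp_pos: [0.6079, 0.0248, 0.0579]
tool_rot: [0.0, 0.995, 0.095, 0.002]
force: [0.2, 0.4, 0.0]
finger_gap: -0.001
gripper_force: 0.0
t 3.2833 vise mm [13.7 39.6] z 57.9 yaw 10.88 F vise [0.3 0.3] 0.0 gap -0.0
t: 3.7
tcp_pos: [0.6044, 0.0424, 0.0576]
tool_rot: [0.003, 0.995, 0.096, 0.002]
force: [0.9, -10.6, 2.6]
finger_gap: -0.0
gripper_force: 5.6
t 3.7 vise mm [13.6 57.6] z 57.6 yaw 11.03 F vise [ -1.2 -10.6] 2.6 gap -0.0
```

```bash
python3 -m handwheel '0 0 -0.4 0.1 0; 0 0 -0.4 0.1 0; 0 0 -0.4 0 0; 0 0 -0.4 0 0; 0 0 -0.3 0 0'
python3 - <<'E'
from h import *
status()
c=cap("wrist");Q=cloud(c);im=c["img"].astype(int);r,g,b=im[...,0],im[...,1],im[...,2]
k=(r>100)&(g<60)&(b<70)&(Q[...,2]>.055)&(Q[...,2]<.08)
V=(Q[k][:,:2]-O)@A;print(np.percentile(V,[2,50,98],axis=0).round(4))
E
```

```text
t: 4.12
tcp_pos: [0.6013, 0.0608, 0.0568]
tool_rot: [0.003, 0.995, 0.096, 0.002]
force: [-1.0, -10.9, 7.6]
finger_gap: 0.001
gripper_force: 5.3
t 4.1167 vise mm [14.1 76.2] z 56.8 yaw 11.01 F vise [ -3.  -10.5] 7.6 gap 0.0
[[0.0089 0.088 ]
 [0.0204 0.0926]
 [0.0268 0.0951]]
```

```bash
python3 -m handwheel '0 0 -0.3 0 0; 0 0 -0.3 0 0; 0 0 -0.2 0 0; 0 0 -0.1 0 0'
python3 - <<'E'
from h import *
status()
c=cap("wrist");Q=cloud(c);im=c["img"].astype(int);r,g,b=im[...,0],im[...,1],im[...,2]
k=(r>100)&(g<60)&(b<70)&(Q[...,2]>.055)&(Q[...,2]<.08)
V=(Q[k][:,:2]-O)@A;print(np.percentile(V,[2,50,98],axis=0).round(4))
E
```

```text
t: 4.5
tcp_pos: [0.5996, 0.0697, 0.0568]
tool_rot: [0.003, 0.995, 0.096, 0.002]
force: [-0.4, -11.0, 7.3]
finger_gap: 0.001
gripper_force: 5.3
t 4.5 vise mm [14.1 85.2] z 56.8 yaw 11.02 F vise [ -2.5 -10.7] 7.3 gap 0.0
[[0.0096 0.0971]
 [0.0205 0.1016]
 [0.0266 0.1041]]
```

```bash
python3 -m handwheel '0 0 -0.2 0 0; 0 0 0 0 0'; python3 -m handwheel '0 0 2 0 0; 0 0 2.5 0 0; 0 0 1 -3 0; 0 0 0 -3 0; 0 0 0 0 0'
python3 - <<'E'
from h import *
status()
c=cap("wrist");save(c,"pics/w3.png");Q=cloud(c);im=c["img"].astype(int);r,g,b=im[...,0],im[...,1],im[...,2]
k=(r>100)&(g<60)&(b<70)&(Q[...,2]>.055)&(Q[...,2]<.08)
V=(Q[k][:,:2]-O)@A;print(np.percentile(V,[2,50,98],axis=0).round(4))
E
```

```text
t: 4.72
tcp_pos: [0.5995, 0.0703, 0.0568]
tool_rot: [0.004, 0.995, 0.096, 0.002]
force: [-0.1, -15.0, 7.6]
finger_gap: 0.001
gripper_force: 7.6
t: 5.13
tcp_pos: [0.6119, 0.0194, 0.1213]
tool_rot: [0.001, 0.995, 0.095, 0.006]
force: [1.5, -0.6, 1.3]
finger_gap: -0.001
gripper_force: 0.0
t 5.1333 vise mm [16.6 33.5] z 121.3 yaw 10.89 F vise [ 1.4 -0.9] 1.3 gap -0.0
[[-0.0061  0.0848]
 [ 0.0105  0.0883]
 [ 0.0256  0.0919]]
```

View pics/w3.png

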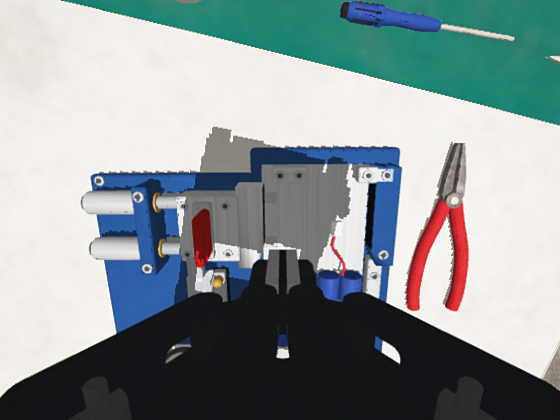

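The jaw hit its end, sprang back, and now rests 27 mm open on the pin: the tab is at (203,235) and the brass pin is visible at (218,282). Next I'll go behind the pack.

```bash
python3 -m handwheel '3 -3.5 0.7 0 0; 3 -3.5 0.7 0 0; 3 -3.5 0.7 0 0; 3 -3.5 0.8 0 0; 3 0 0 0 0'; python3 -m handwheel '3 0 0 0 0; 3 0 0 0 0';  python3 - <<'E'
from h import *
to(-125,4,22)
c=cap("wrist");save(c,"pics/w4.png");Q=cloud(c);im=c["img"].astype(int);r,g,b=im[...,0],im[...,1],im[...,2]
k=(r>100)&(g>70)&(b<70)&(abs(Q[...,2]-.032)<.008)
V=(Q[k][:,:2]-O)@A;print(k.sum(),np.percentile(V,[2,50,98],axis=0).round(4))
E
```

```text
t: 5.6
tcp_pos: [0.4692, -0.0353, 0.1106]
tool_rot: [-0.001, 0.995, 0.095, -0.003]
force: [0.4, -0.1, -0.3]
finger_gap: 0.358
gripper_force: 0.0
t: 5.77
tcp_pos: [0.4758, -0.0349, 0.1137]
tool_rot: [0.0, 0.995, 0.095, 0.001]
force: [0.5, -0.4, 0.0]
finger_gap: 0.347
gripper_force: 0.0
t 5.7667 vise mm [-127.4    6.3] z 113.7 yaw 10.96 F vise [ 0.4 -0.5] 0.0 gap 0.35
cm tool: [0.24 0.23 9.17]
1080 [[-0.0778  0.0009]
 [-0.071   0.0302]
 [-0.0065  0.1293]]
```

View pics/w4.png

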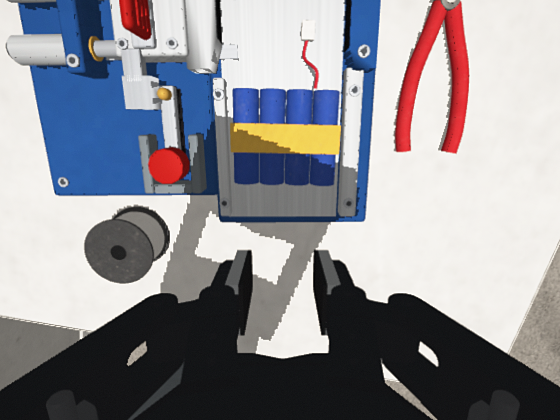

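The fingers straddle the lane centre: the pack's plain end is at row 185, and the pack spans columns 232 to 340 in the lane. I'll descend behind it.

```bash
python3 -m handwheel '3 0.2 0.15 3 0; 3 0 0.15 3 0; 3 0 0 2.2 0; 3 0 0 0.8 0; 3 0 0 0 0'; python3 -c "
from h import *
to(-32,3,22)"
```

```text
t: 6.23
tcp_pos: [0.4769, -0.037, 0.021]
tool_rot: [-0.001, 0.995, 0.096, -0.002]
force: [0.5, -0.5, -0.4]
finger_gap: 0.35
gripper_force: 0.0
t 6.2333 vise mm [-126.7    3.9] z 21.0 yaw 10.99 F vise [ 0.3 -0.6] -0.4 gap 0.35
cm tool: [ 9.47  0.09 -0.1 ]
```

```bash
python3 -m handwheel '3 0.6 0 0 0; 3 0.7 0 0 0; 3 0.7 0 0 0; 3 0.7 0 0 0; 3 0.7 0 0 0'; python3 -m handwheel '3 0.7 0 0 0; 3 0.7 0 0 0; 3 0.7 0 0 0; 3 0.7 0 0 0; 3 0.3 0 0 0';python3 - <<'E'
from h import *
to(-32,3,22)
c=cap("wrist");save(c,"pics/w5.png")
E
```

```text
t: 6.65
tcp_pos: [0.5128, -0.0313, 0.0245]
tool_rot: [0.0, 0.995, 0.096, 0.0]
force: [-2.3, -1.0, 1.2]
finger_gap: 0.352
gripper_force: 1.4
t: 7.07
tcp_pos: [0.5431, -0.0252, 0.0234]
tool_rot: [0.0, 0.995, 0.095, 0.001]
force: [-1.1, -0.4, 0.9]
finger_gap: 0.351
gripper_force: 0.7
t 7.0667 vise mm [-59.5   2.9] z 23.4 yaw 10.95 F vise [-1.1 -0.2] 0.9 gap 0.35
cm tool: [ 2.75 -0.01  0.14]
```

View pics/w5.png

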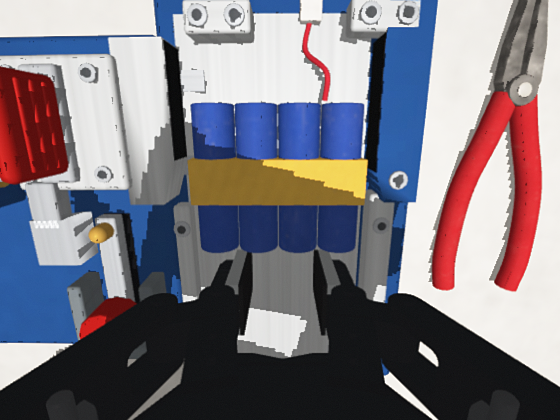

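The pack is entering the jaws square (band columns 188 to 368), and the plug at (311,8) is heading into the gap between the lugs (250 to 352). I'll continue slowly.

```bash
python3 -m handwheel '3 0.5 0 0 0; 3 0.5 0 0 0; 3 0.5 0 0 0; 3 0.5 0 0 0; 3 0.3 0 0 0'; python3 -c "
from h import *
status()"; python3 -m handwheel '3 0.2 0 0 0; 3 0.2 0 0 0; 3 0.1 0 0 0;3 0.1 0 0 0; 3 0.1 0 0 0'; python3 -c "
from h import *
status()"
```

```text
t: 7.53
tcp_pos: [0.5651, -0.0209, 0.0233]
tool_rot: [0.0, 0.995, 0.095, 0.0]
force: [-1.4, -0.7, -1.2]
finger_gap: 0.352
gripper_force: 0.4
t 7.5333 vise mm [-37.    2.9] z 23.3 yaw 10.95 F vise [-1.5 -0.4] -1.2 gap 0.35
t: 7.95
tcp_pos: [0.5683, -0.0203, 0.0229]
tool_rot: [0.0, 0.995, 0.096, -0.004]
force: [-14.0, -3.8, 9.6]
finger_gap: 0.349
gripper_force: 7.1
t 7.95 vise mm [-33.8   2.9] z 22.9 yaw 11.0 F vise [-14.4  -1. ] 9.6 gap 0.35
```

```bash
python3 -m handwheel '3 0 0 0 0; 3 0 0 0 0; 3 0 0 0 0; 3 -1 0 0 0; 3 -2 0 -1 0'; python3 -m handwheel '3 -2 0 -3.5 0; 3 -1 0 -3.5 0; 0 0 0 0 0'
python3 - <<'E'
from h import *
to(-85,86,60)
c=cap("wrist");save(c,"pics/w6.png")
E
```

```text
t: 8.37
tcp_pos: [0.5419, -0.0252, 0.0324]
tool_rot: [-0.0, 0.995, 0.095, 0.0]
force: [-2.3, 0.1, 0.7]
finger_gap: 0.354
gripper_force: 0.0
t: 8.62
tcp_pos: [0.5154, -0.0319, 0.1106]
tool_rot: [0.002, 0.995, 0.095, 0.006]
force: [2.3, -0.3, 1.0]
finger_gap: 0.226
gripper_force: 0.0
t 8.6167 vise mm [-87.9   1.6] z 110.6 yaw 10.92 F vise [ 2.2 -0.7] 1.0 gap 0.23
cm tool: [ 0.27 -8.44  5.06]
```

View pics/w6.png

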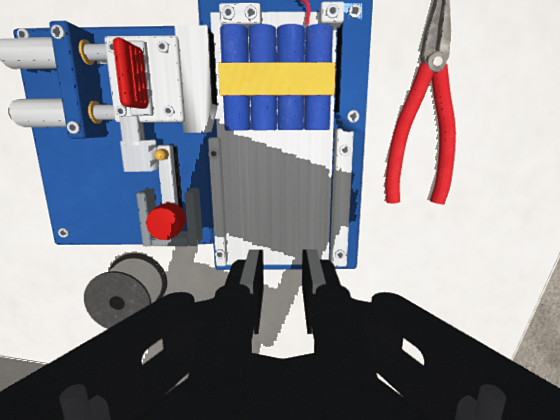

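The cells are home against the lugs (rows 10 to 25), the jaw is still latched, and the pad is at (165,221). Moving over the pad with the fingers shut.

```bash
python3 -m handwheel '0 0 -3 0 0; 0 0.2 -3 0 0; 0 0 -2.4 1.5 0; 0 0 0 2 0; 0 0 0 0 0'; python3 -m handwheel '0 0 0 0 0'
python3 - <<'E'
from h import *
to(-85,86,34)
c=cap("wrist");Q=cloud(c);im=c["img"].astype(int);r,g,b=im[...,0],im[...,1],im[...,2]
k=(r>100)&(g<60)&(b<70)&(abs(Q[...,2]-.042)<.006)
V=(Q[k][:,:2]-O)@A;print(k.sum(),np.percentile(V,[2,50,98],axis=0).round(4) if k.any() else 0)
E
```

```text
t: 9.08
tcp_pos: [0.495, 0.053, 0.0641]
tool_rot: [-0.0, 0.995, 0.096, -0.003]
force: [-1.5, -0.2, -1.2]
finger_gap: 0.002
gripper_force: 0.0
t: 9.17
tcp_pos: [0.497, 0.052, 0.0667]
tool_rot: [-0.0, 0.995, 0.096, -0.002]
force: [-0.1, -0.1, 0.8]
finger_gap: 0.0
gripper_force: 0.0
t 9.1667 vise mm [-90.   87.5] z 66.7 yaw 10.98 F vise [-0.1 -0.1] 0.8 gap 0.0
cm tool: [0.5  0.15 3.27]
934 [[-0.0913  0.0755]
 [-0.0836  0.0859]
 [-0.0754  0.0967]]
```

```bash
python3 -m handwheel '0 0.35 0.1 1 0; 0 0 0 0.8 0; 0 0 0 0.5 0; 0 0 0 0.3 0; 0 0 0 0.3 0'; python3 -c "
from h import *
to(-85,86,34)"
```

```text
t: 9.63
tcp_pos: [0.5017, 0.051, 0.0393]
tool_rot: [0.0, 0.995, 0.095, -0.001]
force: [-4.2, -1.0, 6.7]
finger_gap: -0.004
gripper_force: 3.3
t 9.6333 vise mm [-85.6  85.6] z 39.3 yaw 10.93 F vise [-4.3 -0.2] 6.7 gap -0.0
cm tool: [ 0.06 -0.04  0.53]
```

```bash
python3 -m handwheel '0 0 0 0.3 0; 0 0 0 0.2 0; 0 0 0 0.1 0; 0 0 0 0 0; 0 0 0 0 0'; python3 -c "
from h import *
to(-85,86,34)"
```

```text
t: 10.05
tcp_pos: [0.502, 0.0512, 0.0335]
tool_rot: [0.0, 0.995, 0.095, -0.0]
force: [-2.2, -2.4, 4.3]
finger_gap: -0.003
gripper_force: 1.8
t 10.05 vise mm [-85.2  85.7] z 33.5 yaw 10.95 F vise [-2.6 -1.9] 4.3 gap -0.0
cm tool: [ 0.02 -0.03 -0.05]
```

Pressed to about 8.5 mm, so the jaw should have released. I'll lift straight up, back off and look.

```bash
python3 -m handwheel '0 0 0 0 0; 0 0 0 -2 0; 0 0 0 -4 0; 0 0 0 -4 0; 0 -2 2 -3 0'; python3 -m handwheel '0 -2 2 -2 0; 0 0 0 0 0; 0 0 0 0 0'
python3 - <<'E'
from h import *
status()
c=cap("wrist");save(c,"pics/w7.png");Q=cloud(c);im=c["img"].astype(int);r,g,b=im[...,0],im[...,1],im[...,2]
k=(r>100)&(g<60)&(b<70)&(Q[...,2]>.06)&(Q[...,2]<.08)
V=(Q[k][:,:2]-O)@A;print("tab",np.percentile(V,[2,50,98],axis=0).round(4))
k=(r>100)&(g>70)&(b<70)&(abs(Q[...,2]-.033)<.006)
P=((Q[k][:,:2]-O)@A);P=P[(P[:,1]<.06)];print("band",np.percentile(P,[2,50,98],axis=0).round(4),cv2.minAreaRect(P.astype(np.float32)))
E
```

```text
t: 10.47
tcp_pos: [0.4886, 0.0299, 0.1668]
tool_rot: [-0.001, 0.995, 0.097, 0.003]
force: [0.2, -0.8, 0.2]
finger_gap: 0.002
gripper_force: 0.0
t: 10.72
tcp_pos: [0.4711, 0.0041, 0.1849]
tool_rot: [0.0, 0.996, 0.094, 0.002]
force: [-0.1, -0.4, -0.4]
finger_gap: 0.003
gripper_force: 0.0
t 10.7167 vise mm [-124.5   45.4] z 184.9 yaw 10.84 F vise [-0.2 -0.3] -0.4 gap 0.0
tab [[-0.0073  0.0759]
 [ 0.0092  0.0791]
 [ 0.0251  0.0827]]
band [[ 0.0003 -0.0375]
 [ 0.0009 -0.0041]
 [ 0.0205  0.0377]] ((0.010382171720266342, -9.026378393173218e-06), (0.01993214152753353, 0.0754968598484993), 0.4249304533004761)
```

View pics/w7.png

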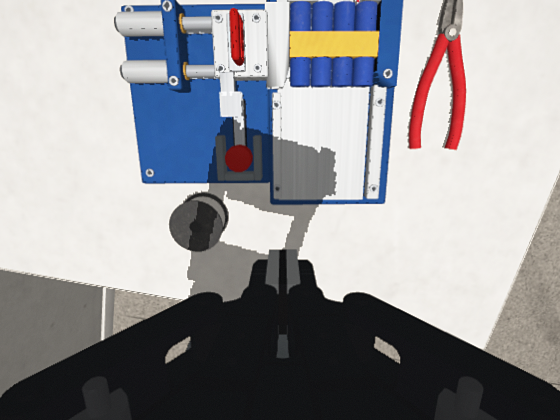

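The jaw is closed on the pack at about 18 mm. The pack is square, with y about 0 and x about 34 mm, and the arm is clear.

```bash
python3 -c "
from workcell import env
print(env.hand_in())"
```

```text
the job is handed in; nothing more can be done
None
```

The job is handed in, with no verdict returned: the last picture shows the pack home and square, the jaw sprung shut on it at about 18 mm, and the arm clear; the robot's clock read about 10.8 s, and I saw nothing disturb the cutters, spool, tin or screwdriver.

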